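# Shim the rocking dial comparator

### The arm

A 6-joint arm with a two-finger parallel gripper is mounted at the origin on the work surface. World frame = base frame: x ahead of the robot, y to its left, z up, the work surface at z = 0. Lengths are in m, angles in rad, forces in N, time in s.
With the tool pointing down it reaches from about 0.3 to 0.875 m from the base axis. Payload 6.4 kg.
Tool frame: the origin (TCP) lies midway between the tips of the shut fingers; the grasp point (between the pads) lies 19 mm behind it; z points along the fingers, y is the line along which they close (so a half turn about z gives the same grasp; the last joint's range is limited). The gripper opens to 85 mm and grips with 20 to 120 N. Pads are 22 mm wide; open, the fingers measure 114 mm over their backs; the gripper's body (76 mm by 85 mm) begins 54 mm behind the grasp point. The pads swing forward as they close: fully open they stand 13 mm farther back than shut.
Start: joints at [-1.321, 0.181, 1.607, -0, 1.354, -0.206], TCP at [0.253, -0.516, 0.231] pointing down, gripper open.
Joint ranges: [-2.99, 2.99], [-0.89, 2.07], [0.3, 2.58], [-1.14, 4.28], [0, 2.63], [-3.12, 3.12]. Speed limits (rad/s): [2.57, 2.57, 3.01, 3.14, 3.14, 3.14].

### API

Orientations are given as a unit quaternion [w, x, y, z].
In Python, from bench import status, camera, ctrl gives the robot as it stands. The module is installed in compiled form; this text tells all that it offers.
- The arm moves only by the shell command python3 -m handwheel 'ROWS'. ROWS is JSON, a list that holds one entry, the list of rows, each a list of 7 numbers: the opening, from -1 (shut) to 1 (fully open), then the shift along the tool's x, y, z in cm, then the turn, a rotation vector about the tool's x, y, z in degrees. A call has 1 to 10 rows; each row is the pose to reach, as a shift and turn from the pose commanded when the call began, along the tool's axes at that moment; what a row does not reach only later rows make up. A row lasts 1/8 s, in which the tool goes at most 62.5 mm and 10.7 degrees, less where a joint would pass 70% of its speed; a pose out of reach is approached as far as the arm can. A call with a gripper value outside its range is refused whole. The fingers move at their own pace and stop on an object; the grip force is fixed at half the most. Time passes only in rows, so rows that repeat a pose let the fingers close. It gives the time, the measured TCP pose, the force, the opening and the grip force at its end, in the units of the state.
- status.get_obs(): the state, without advancing time (a new reading comes with each control period).
- camera(name): name is "side" or "top" or "wrist"; returns a dict with "frame" (400x640x3 uint8, blue, green, red), "depth" (400x640 float32, m along the optical axis (not along the pixel's ray), 0 where there is no reading), "fx", "fy", "cx", "cy" (pixels), "dist" ([k1, k2, p1, p2, k3] as OpenCV has them; the pictures are not rectified), "extrinsics" (4x4, takes a point from camera to world coordinates); the wrist camera has in their place "hand_eye" (4x4, takes a point from camera to tool coordinates, whose origin is the TCP and whose axes are the flange's). Camera axes: x right, y down, z forward; pixel columns grow to the right and rows downward; lengths in m; the calibration is good to about 2 mm. A picture is of the moment at which its call begins: read the wrist's pose just before it.
- ctrl.hand_in(): hands the job in; it is judged then, once.
The state is a dict: "time_s": time; "q": joint angles; "dq": joint speeds; "joint_efforts": joint torques, N m; "eef_pos": TCP position; "eef_rot": TCP orientation; "wrist_force": force on the tool from outside, world axes, zero at the start; "torque": the same for the moment, N m; "opening": opening from 0.0 (shut) to 1.0 (fully open); "grasp_force": force on a finger pad.
Only numpy, scipy, OpenCV 4.12 (cv2) and the standard library are available. Lean on these libraries where they do the work, as an engineer would, in place of code of your own. Each camera call takes 0.05 s, during which the arm holds its last target. There are 200 camera calls.

### The job

The dial comparator rocks because one of its four feet is too short. Push the wedge shim along the bench with the fingertips, thin edge first, under that short foot until it is just snug and the comparator stays level, then press down firmly (about 10 N) on the round screw head over that foot to prove that it no longer rocks, and take the hand away. Grip and lift nothing, do not shove the comparator about, and leave the other things where they are.

Things in the scene. Friction and masses are not known exactly. Their poses are not given: they have to be found in the camera images.
- comparator: Loose dial comparator, 1.6 kg: base plate 200 x 150 mm (x, y), underside 24 mm and top 38 mm above the bench, four feet at x = +-82, y = +-57 mm; column 50 x 50 mm at (55, -15), 208 mm high, dial facing -x. Stands level on three feet, the one at (-82, +57) is 9 mm short: 3 N over it rocks it down 0.1 rad. Level: tilt under 0.025 rad. Origin at bench height under the plate centre, z up.
- short_foot (a point): Centre of the flat underside of the short foot (20 mm diameter), 9 mm above the bench, at x = -82, y = +57 mm of the comparator, 18 mm inside the plate's edge. Open to the comparator's +y side, where the wedge lies.
- press_head: Fixed part of the comparator: steel screw head, a disc of 28 mm diameter and 7 mm high on the plate right over the short foot (the other three corners have the same). Origin at bench height under the disc's centre.
- press_point (a point): Centre of the top of that screw head, 45 mm above the bench: press down here.
- wedge: Loose metal wedge, 110 x 44 mm (x, y), 0.15 kg: 2 mm high at the thin edge (x = +55), rising straight to 20 mm at the upright thick end (x = -55). Origin: centre of its underside. Starts with the thin edge roughly towards the short foot; friction keeps it where it is left. Snug with the foot centre at x = +20 to +22 mm of the wedge; there it jams tight (5 to 10 N), and pushing on only shoves the comparator (over 20 mm is too far).
- flat_shim: Bystander: flat steel bar 80 x 35 x 12 mm, not a wedge. Origin at the centre of its underside.
- brass_weight: Bystander: brass weight with a knob, 38 mm diameter, 52 mm high. Origin at the centre of its underside.
- mortar_bar1: Bystander: mortar test bar 160 x 40 x 40 mm. Origin at the centre of its underside.
- mortar_bar2: Bystander: mortar test bar 160 x 40 x 40 mm, beside the first. Origin at the centre of its underside.
- screwdriver: Bystander: screwdriver with a black handle, 170 mm long, lying on the right.
Mind the look-alikes: they are no part of the job. Leave any red look-alike of the wedge alone. What is shaped like the comparator but red is not meant.

How it is judged:
On the way, in this order (a step that is already met when the one before it is completed fails the run):
1. the wedge is under the short foot and carries it, the comparator level (y of short_foot in the frame of wedge between -0.02 and 0.02 m and x of short_foot in the frame of wedge between -0.03 and 0.05 m and angle between comparator's own z axis and vertical below 0.025 rad and contact force between wedge and comparator above 0.3 N and contact force between the fingers and comparator below 1 N), for 0.2 s.
2. the screw head over the short foot is pressed down with more than 5 N and the comparator does not rock (y of short_foot in the frame of wedge between -0.02 and 0.02 m and x of short_foot in the frame of wedge between -0.03 and 0.05 m and angle between comparator's own z axis and vertical below 0.025 rad and contact force between the fingers and press_head above 5 N), for 0.2 s.
At the end, for the whole second after the job is handed in: The wedge lies on the bench under the short foot and touches it with more than 0.3 N, the foot's centre within 20 mm of the wedge's centre line; the comparator is tilted less than 0.025 rad, within 20 mm of where it stood, and all is at rest (y of short_foot in the frame of wedge between -0.02 and 0.02 m and x of short_foot in the frame of wedge between -0.03 and 0.05 m and angle between comparator's own z axis and vertical below 0.025 rad and contact force between wedge and comparator above 0.3 N and distance of comparator from where it was at the start of the episode below 0.02 m and height (world z) of wedge below 0.005 m and linear speed of each of comparator, wedge below 0.01 m/s).
It fails at once if the wedge is lifted off the bench (10 mm) (height (world z) of wedge above 0.01 m).
It fails at once if the wedge is gripped between the fingers (x of the grasp point in the frame of wedge between -0.04 and 0 m and y of the grasp point in the frame of wedge between -0.015 and 0.015 m and z of the grasp point in the frame of wedge below 0.028 m and contact force between the fingers and wedge above 1 N).
It fails at once if the comparator is lifted, shoved more than 30 mm or tipped more than 0.2 rad (height (world z) of comparator above 0.02 m or distance of comparator from where it was at the start of the episode above 0.03 m or angle between comparator's own z axis and vertical above 0.2 rad).
It fails at once if a bystander (flat shim, brass weight, mortar bar, screwdriver) is moved more than 20 mm (distance of any of flat_shim, brass_weight, mortar_bar1, mortar_bar2, screwdriver from where it was at the start of the episode above 0.02 m).
It also fails if it takes over 54 s, if anything falls off the work surface, if the arm or the gripper's body presses on something with over 40 N, if the wrist force passes 120 N, or if a joint passes its speed limit or range.

## Working session

There is one attempt and no reset: what is moved stays moved. The work goes in short steps, Python scripts to look and compute and a shell command to move; the robot and the scene stay as the last step left them, time stands still between calls to the robot, and variables do not carry over. Pictures are saved under pics/ and viewed, at most 10 in all, crops included, and the job is handed in when it is done.

```bash
mkdir -p pics; cat > h.py <<'E'
import numpy as np, cv2, pickle
from bench import status, camera, ctrl
def snap(n):
    c=camera(n); pickle.dump(c,open(f'{n}.pkl','wb')); return c
def load(n): return pickle.load(open(f'{n}.pkl','rb'))
def K(c): return np.array([[c['fx'],0,c['cx']],[0,c['fy'],c['cy']],[0,0,1.]])
def cloud(c):
    h,w=c['depth'].shape
    u,v=np.meshgrid(np.arange(w),np.arange(h))
    p=cv2.undistortPoints(np.stack([u,v],-1).reshape(-1,1,2).astype(np.float64),K(c),np.array(c['dist'])).reshape(h,w,2)
    d=c['depth'][...,None].astype(float)
    P=np.concatenate([p*d,d],-1); T=np.array(c['extrinsics'])
    W=P@T[:3,:3].T+T[:3,3]; W[c['depth']<=0]=np.nan
    return W
def proj(c,X):
    T=np.linalg.inv(np.array(c['extrinsics'])); 
    r,_=cv2.Rodrigues(T[:3,:3]); p,_=cv2.projectPoints(np.array(X,float).reshape(-1,1,3),r,T[:3,3],K(c),np.array(c['dist'])); return p.reshape(-1,2)
E
python3 - <<'E'
from h import *
for n in('top','side'):
    c=snap(n); cv2.imwrite(f'pics/{n}0.png',c['frame']); print(n,c['fx'],np.round(c['extrinsics'],3).tolist())
s=status.get_obs(); print(s['eef_pos'],s['eef_rot'],s['wrist_force'],s['time_s'])
E
```

```text
top 364.0688011778533 [[0.015, -0.981, 0.196, 0.239], [-1.0, -0.014, 0.006, 0.077], [-0.003, -0.196, -0.981, 1.071], [0.0, 0.0, 0.0, 1.0]]
side 407.9895376992719 [[0.977, -0.103, 0.188, 0.236], [-0.214, -0.537, 0.816, -0.851], [0.017, -0.837, -0.547, 0.699], [0.0, 0.0, 0.0, 1.0]]
[ 0.25298039 -0.51580988  0.23047471] [-7.85057513e-04  9.74140913e-01  2.25939955e-01 -3.82317278e-05] [ 0.74046852  0.40309714 -0.53130856] 0.1
```

View pics/top0.png

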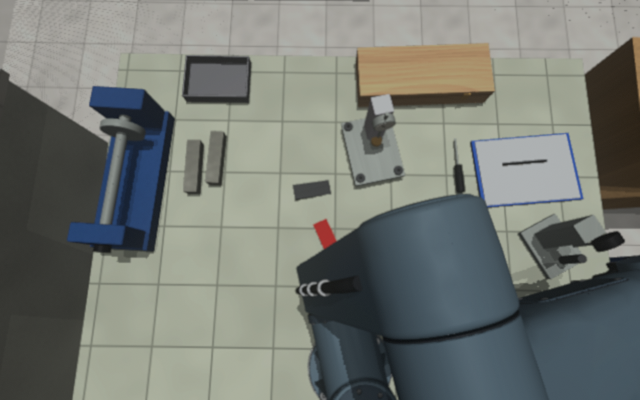

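View pics/side0.png

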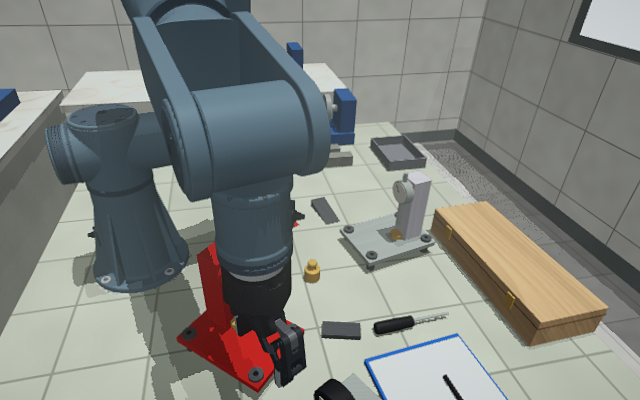

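The top view shows the grey comparator at (375,145), with its short-foot corner at the lower left near (355,180). There are three wedge candidates:
- a dark piece at top (312,190), which is side (325,210)
- a red piece at top (325,233), the look-alike
- a dark bar at side (340,330), probably the flat shim

The red comparator at side (240,330) is not the one meant. I'll check heights and take an enlarged crop.

```bash
python3 - <<'E'
from h import *
c=load('top'); W=cloud(c); f=c['frame'].astype(int)
s=load('side'); Ws=cloud(s)
def rep(name,W,f,box,m):
    x0,y0,x1,y1=box; P=W[y0:y1,x0:x1][m[y0:y1,x0:x1]]; P=P[np.isfinite(P).all(1)]
    r=cv2.minAreaRect(P[:,:2].astype(np.float32)*1000)
    print(name,len(P),'z',np.round(np.percentile(P[:,2],[2,25,50,75,98]),4),'rect',np.round(r[0],1),np.round(r[1],1),round(r[2],1))
    return P
g=f.sum(2); sat=f.max(2)-f.min(2)
P=rep('darkA top',W,f,(288,174,336,206),(g<230)&(sat<25))
A=np.c_[P[:,:2],np.ones(len(P))]; k=np.linalg.lstsq(A,P[:,2],rcond=None)[0]; print('slope',k)
fs=s['frame'].astype(int); gs=fs.sum(2); ss=fs.max(2)-fs.min(2)
for nm,b in(('darkA side',(305,192,345,228)),('bar side',(316,314,366,344))):
    P=rep(nm,Ws,fs,b,(gs<260)&(ss<25)); k=np.linalg.lstsq(np.c_[P[:,:2],np.ones(len(P))],P[:,2],rcond=None)[0]; print('slope',k)
rep('red',W,f,(310,215,340,250),(f[...,2]-f[...,0]>80))
for nm,p in dict(tl=(348,126),tr=(383,120),bl=(361,178),br=(398,171)).items(): print(nm,np.round(W[p[1],p[0]],4))
a=cv2.resize(c['frame'][85:255,270:430],None,fx=4,fy=4,interpolation=cv2.INTER_CUBIC)[:600]
b=cv2.resize(s['frame'][180:300,300:450],(0,0),fx=3,fy=3)
cv2.imwrite('pics/crop1.png',a[:600,:640]); 
E
```

```text
darkA top 448 z [0.0004 0.0061 0.0106 0.0144 0.0191] rect [497.5 115.2] [ 41.7 102.3] 12.0
slope [-0.02795285  0.16159365  0.00515492]
darkA side 29 z [0.0017 0.0056 0.0089 0.0112 0.0163] rect [473.9 119.6] [ 2.7 78.5] 10.5
slope [-3.15185855 -0.60424155  1.57479661]
bar side 295 z [0.0011 0.0081 0.0118 0.0132 0.0149] rect [ 426.4 -316.9] [34.4 78.1] 74.0
slope [0.06214222 0.16464816 0.03690254]
red 343 z [0.0001 0.0043 0.0078 0.0107 0.0155] rect [367.9  74. ] [77.2 41.7] 24.3
tl [0.6845 0.0092 0.0496]
tr [ 0.6352 -0.0697  0.2026]
bl [ 0.5256 -0.0292  0.0447]
br [ 0.5496 -0.1383  0.0406]
```

View pics/crop1.png

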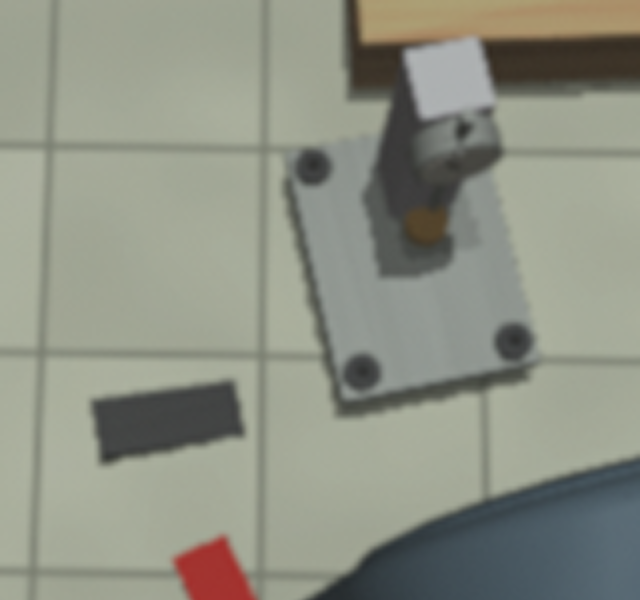

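The dark piece at top (312,190) is about 42 × 105 mm and falls towards -y at 0.164, which is 18/110, so it is the wedge. The bar at side (340,330) is 12 mm flat, and the red one is the look-alike. In the crop, the screw head over the short foot is at (362,372), which is top pixel (360.5,178). Next I'll refine both poses.

```bash
cat >> h.py <<'E'
from scipy.optimize import minimize
def ray(c,uv,z):
    p=cv2.undistortPoints(np.array([[uv]],float),K(c),np.array(c['dist'])).ravel(); T=np.array(c['extrinsics'])
    d=T[:3,:3]@[p[0],p[1],1]; o=T[:3,3]; return o+d*(z-o[2])/d[2]
WV=np.array([[sx*.055,sy*.022,z] for sx in(1,-1) for sy in(1,-1) for z in(0,.002 if sx>0 else .02)])
def R2(a): return np.array([[np.cos(a),-np.sin(a)],[np.sin(a),np.cos(a)]])
def pose(p,V): V=np.array(V,float).reshape(-1,3).copy(); V[:,:2]=V[:,:2]@R2(p[2]).T+p[:2]; return V
def fitw(c,p0,box):
    x0,y0,x1,y1=box; g=c['frame'][y0:y1,x0:x1].astype(float).mean(2)
    hi,lo=np.percentile(g,85),np.percentile(g,8); m=np.clip((hi-g)/(hi-lo),0,1)
    def cost(p):
        uv=(proj(c,pose(p,WV))-[x0-.5,y0-.5])*8; im=np.zeros((g.shape[0]*8,g.shape[1]*8),np.uint8)
        cv2.fillConvexPoly(im,cv2.convexHull(np.round(uv*16).astype(np.int32).reshape(-1,1,2)),255,shift=4)
        r=cv2.GaussianBlur(cv2.resize(im,(g.shape[1],g.shape[0]),interpolation=cv2.INTER_AREA)/255.,(3,3),.6)
        return ((r-m)**2).mean()
    S=np.array([p0]*4,float); S[1,0]+=.008; S[2,1]+=.008; S[3,2]+=.1
    r=minimize(cost,p0,method='Nelder-Mead',options=dict(initial_simplex=S,xatol=1e-4,fatol=1e-7)); return r.x,r.fun
def fitc(c,guess):
    g=c['frame'].astype(float).mean(2); L=[]
    for u,v in guess:
        a,b=int(round(u)),int(round(v)); w=255-g[b-7:b+8,a-7:a+8]; w=np.clip(w-np.percentile(w,60)-15,0,None)
        yy,xx=np.mgrid[b-7:b+8,a-7:a+8]; w=w*(np.hypot(xx-u,yy-v)<6.5); L.append(((xx*w).sum()/w.sum(),(yy*w).sum()/w.sum()))
    P=np.array([ray(c,q,.043)[:2] for q in L]); M=np.array([[-.082,.057],[-.082,-.057],[.082,.057]])
    a=P-P.mean(0); b=M-M.mean(0); th=np.arctan2((b[:,0]*a[:,1]-b[:,1]*a[:,0]).sum(),(a*b).sum())
    t=P.mean(0)-R2(th)@M.mean(0); return np.r_[t,th],np.round(L,1),P-(M@R2(th).T+t)
E
python3 - <<'E'
from h import *
c=load('top')
w,e=fitw(c,[.498,.115,-1.36],(285,170,338,208)); print('wedge',w,np.degrees(w[2]),e)
k,L,res=fitc(c,[(360.5,178),(398.2,170.2),(348,126.2)]); print('comp',k,np.degrees(k[2]),L.tolist(),np.round(res,4).tolist())
sf=pose(k,[-.082,.057,.009])[0]; print('foot',sf)
print('foot in wedge',R2(w[2]).T@(sf[:2]-w[:2]))
print('target axis (-y comp) deg',np.degrees(k[2])-90)
np.save('pose0.npy',np.r_[w,k])
v=cv2.resize(c['frame'],None,fx=1,fy=1)
E
```

```text
wedge [ 0.49885429  0.11559228 -1.35843852] -77.8327942085082 0.01232899002589594
comp [ 0.61900814 -0.06393426  0.22137379] 12.6837836133351 [[360.0, 177.7], [397.8, 170.2], [347.7, 126.4]] [[0.0006, -0.0001], [-0.0001, 0.0002], [-0.0004, -0.0]]
foot [ 0.52649371 -0.02632999  0.009     ]
foot in wedge [ 0.14455966 -0.00289374]
target axis (-y comp) deg -77.3162163866649
```

```bash
cat >> h.py <<'E'
from scipy.spatial.transform import Rotation as Ro
def move(target,yawx):  # yawx: world angle (deg) of tool x, tool down
    s=status.get_obs(); q=s['eef_rot']; R=Ro.from_quat([q[1],q[2],q[3],q[0]])
    a=np.radians(yawx); X=np.array([np.cos(a),np.sin(a),0]); Z=np.array([0,0,-1.]); Rt=Ro.from_matrix(np.c_[X,np.cross(Z,X),Z])
    print('pos',np.round(s['eef_pos'],4),'t',s['time_s'],'F',np.round(s['wrist_force'],1),'| shift cm',np.round(R.inv().apply(np.array(target)-s['eef_pos'])*100,2),'turn',np.round((R.inv()*Rt).as_rotvec(degrees=True),2))
E
python3 - <<'E'
from h import *
w=np.load('pose0.npy')[:3]
t=pose(w,[-.095,-.001,0])[0]; print(t)
move([t[0],t[1],.32],102.2)
E
```

```text
[0.47785405 0.2082475  0.        ]
pos [ 0.253  -0.5158  0.2305] t 0.1 F [ 0.7  0.4 -0.5] | shift cm [ 52.07 -55.13  -8.85] turn [-6.000e-02 -7.000e-02 -7.608e+01]
```

```bash
python3 -m handwheel '[[[-0.6,0,0,-5,0,0,0],[-0.6,0,0,-9,0,0,0],[-0.6,4,-4,-9,0,0,-8],[-0.6,8,-8,-9,0,0,-17],[-0.6,12,-12.5,-9,0,0,-26],[-0.6,16,-17,-9,0,0,-35],[-0.6,20,-21.5,-9,0,0,-44],[-0.6,24,-26,-9,0,0,-53],[-0.6,28,-30,-9,0,0,-62],[-0.6,32,-34,-9,0,0,-70]]]'
python3 - <<'E'
from h import *
w=np.load('pose0.npy')[:3]; t=pose(w,[-.095,-.001,0])[0]; move([t[0],t[1],.12],102.2)
E
```

```text
time_s: 1.35
eef_pos: [0.3909, -0.0683, 0.3212]
eef_rot: [0.0, 0.667, 0.745, 0.0]
wrist_force: [0.6, -0.3, 0.1]
opening: 0.197
grasp_force: 0.0
pos [ 0.3909 -0.0683  0.3212] t 1.35 F [ 0.6 -0.3  0.1] | shift cm [26.52 11.7  20.12] turn [ 0.03  0.02 -5.83]
```

```bash
python3 -m handwheel '[[[-0.75,5,2.3,0,0,0,-3],[-0.75,10,4.6,2,0,0,-6],[-0.75,15,6.8,6,0,0,-6],[-0.75,20,9,10,0,0,-6],[-0.75,24,11,15,0,0,-6],[-0.75,26.5,11.7,20,0,0,-6],[-0.75,26.5,11.7,20,0,0,-6]]]'
python3 - <<'E'
from h import *
w=np.load('pose0.npy')[:3]; t=pose(w,[-.095,-.001,0])[0]; move([t[0],t[1],.007],102.2)
c=snap('top'); cv2.imwrite('pics/top1.png',cv2.resize(c['frame'][80:260,260:440],None,fx=3,fy=3))
s=snap('side'); cv2.imwrite('pics/side1.png',cv2.resize(s['frame'][130:330,260:460],None,fx=3,fy=3,interpolation=cv2.INTER_CUBIC))
E
```

```text
time_s: 2.22
eef_pos: [0.4752, 0.2068, 0.1165]
eef_rot: [-0.003, 0.627, 0.779, -0.004]
wrist_force: [0.3, 0.3, 0.8]
opening: 0.127
grasp_force: 0.0
pos [0.4752 0.2068 0.1165] t 2.225 F [0.3 0.3 0.8] | shift cm [ 0.08  0.4  10.94] turn [-0.55 -0.03  0.07]
```

View pics/top1.png

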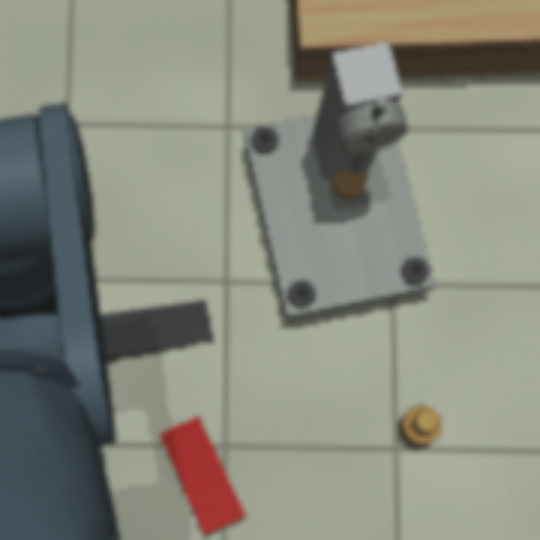

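The wedge, its thin edge at crop (208,320), still points at the short-foot corner, and the brass weight at (422,425) is clear of the path. Lowering behind the thick end.

```bash
python3 -m handwheel '[[[-0.75,0,0.4,4,0,0,0],[-0.75,0,0.4,8,0,0,0],[-0.75,0,0.4,10,0,0,0],[-0.75,0,0.4,10.8,0,0,0],[-0.75,0,0.4,10.8,0,0,0],[-0.75,0,0.4,10.8,0,0,0]]]'
python3 - <<'E'
from h import *
w=np.load('pose0.npy')[:3]; t=pose(w,[-.07,-.001,0])[0]; move([t[0],t[1],.007],102.2)
E
```

```text
time_s: 3.08
eef_pos: [0.4843, 0.2066, 0.015]
eef_rot: [0.001, 0.629, 0.778, 0.001]
wrist_force: [-0.4, 0.2, -0.2]
opening: 0.122
grasp_force: 0.0
pos [0.4843 0.2066 0.015 ] t 3.075 F [-0.4  0.2 -0.2] | shift cm [-2.21 -0.6   0.8 ] turn [ 0.17  0.01 -0.1 ]
```

```bash
python3 -m handwheel '[[[-0.75,0,-0.6,0.8,0,0,0],[-0.75,0,-0.6,0.8,0,0,0],[-0.75,-1,-0.6,0.8,0,0,0],[-0.75,-2,-0.6,0.8,0,0,0],[-0.75,-3,-0.6,0.8,0,0,0],[-0.75,-4,-0.6,0.8,0,0,0],[-0.75,-5,-0.6,0.8,0,0,0],[-0.75,-5,-0.6,0.8,0,0,0]]]'
python3 - <<'E'
from h import *
w=np.load('pose0.npy')[:3]; t=pose(w,[-.07,-.001,0])[0]; move([t[0],t[1],.007],102.2)
c=snap('top'); cv2.imwrite('pics/top2.png',cv2.resize(c['frame'][80:260,260:440],None,fx=3,fy=3))
s=snap('side'); cv2.imwrite('pics/side2.png',cv2.resize(s['frame'][150:300,270:450],None,fx=4,fy=4,interpolation=cv2.INTER_CUBIC))
E
```

```text
time_s: 4.08
eef_pos: [0.4877, 0.1556, 0.0053]
eef_rot: [0.0, 0.629, 0.777, -0.0]
wrist_force: [-0.4, 0.1, 0.4]
opening: 0.122
grasp_force: 0.0
pos [0.4877 0.1556 0.0053] t 4.075 F [-0.4  0.1  0.4] | shift cm [ 2.86  0.14 -0.17] turn [ 0.    0.02 -0.15]
```

View pics/top2.png

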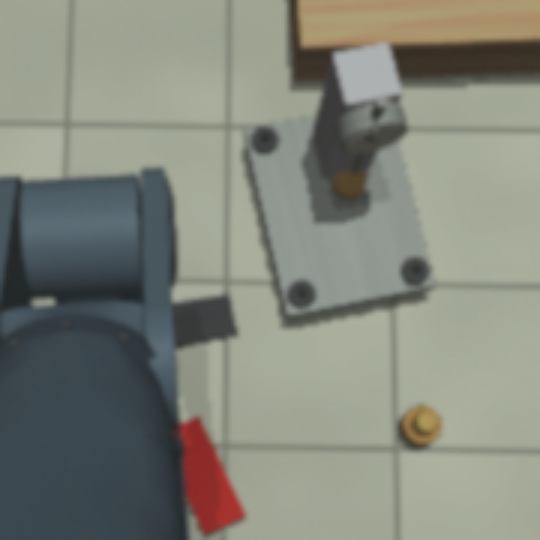

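The wedge's thin edge is now at crop (236,318), about 23 mm further on and still straight, with the comparator unmoved. I'll measure the remaining gap.

```bash
python3 - <<'E'
from h import *
c=load('top'); p=np.load('pose0.npy'); w,k=p[:3],p[3:]
g=pose(w,[.024,0,0])[0]; r,e=fitw(c,[g[0],g[1],w[2]],(321,172,350,206)); print(r,np.degrees(r[2]),e)
sf=pose(k,[-.082,.057,0])[0]; print('foot in wedge mm',R2(r[2]).T@(sf[:2]-r[:2])*1000)
tc=status.get_obs()['eef_pos']; print('tcp in wedge mm',R2(r[2]).T@(tc[:2]-r[:2])*1000)
E
```

```text
[ 0.50385876  0.09212225 -1.34170075] -76.87379026495064 0.012141562082992358
foot in wedge mm [120.49767215  -4.85657211]
tcp in wedge mm [-66.16632661  -1.3767156 ]
```

```bash
python3 -m handwheel '[[[-0.75,-0.7,0,-0.15,0,0,0],[-0.75,-1.6,0,-0.15,0,0,0],[-0.75,-2.5,0,-0.15,0,0,0],[-0.75,-3.4,0,-0.15,0,0,0],[-0.75,-4.3,0,-0.15,0,0,0],[-0.75,-5.2,0,-0.15,0,0,0],[-0.75,-6.1,0,-0.15,0,0,0],[-0.75,-7,0,-0.15,0,0,0],[-0.75,-7.6,0,-0.15,0,0,0],[-0.75,-8,0,-0.15,0,0,0]]]'
python3 - <<'E'
from h import *
p=np.load('pose0.npy'); k=p[3:]; c=snap('top'); s=snap('side')
cv2.imwrite('pics/top3.png',cv2.resize(c['frame'][80:260,260:440],None,fx=3,fy=3))
cv2.imwrite('pics/side3.png',cv2.resize(s['frame'][170:290,290:450],None,fx=5,fy=5,interpolation=cv2.INTER_CUBIC))
sf=pose(k,[-.082,.057,0])[0]; st=status.get_obs()
a=np.radians(-77.8); d=sf[:2]-st['eef_pos'][:2]; print('foot from tcp along/lat mm',R2(a).T@d*1000,'target along 87',st['eef_pos'],st['wrist_force'])
print(fitc(c,[(360.5,178),(398.2,170.2),(348,126.2)])[0]-k)
E
```

```text
time_s: 5.42
eef_pos: [0.5043, 0.0779, 0.0068]
eef_rot: [-0.0, 0.629, 0.778, 0.0]
wrist_force: [-0.7, 2.4, 2.0]
opening: 0.122
grasp_force: 1.2
foot from tcp along/lat mm [106.41568975  -0.37418027] target along 87 [0.50437117 0.07776147 0.00676919] [1.17618689 0.80433354 0.24253425]
[ 8.11421600e-06 -3.79639387e-06  7.04901152e-04]
```

View pics/side3.png

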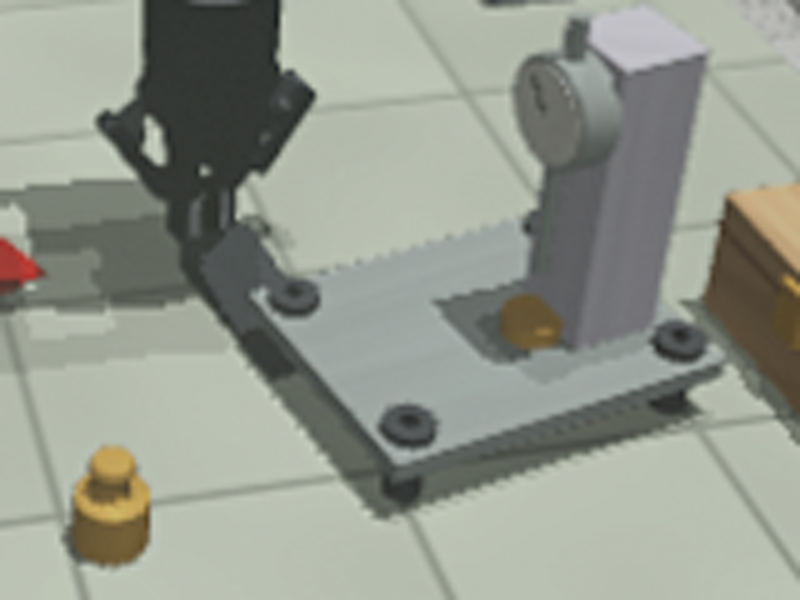

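The side view shows the fingers behind the wedge at (215,230) and the thin edge under the plate at the near corner screw (295,295). The comparator hasn't moved. About 19 mm remains, so I'll push slowly.

```bash
python3 -m handwheel '[[[-0.75,-0.3,0,0,0,0,0],[-0.75,-0.6,0,0,0,0,0],[-0.75,-0.9,0,0,0,0,0],[-0.75,-1.2,0,0,0,0,0],[-0.75,-1.4,0,0,0,0,0],[-0.75,-1.6,0,0,0,0,0],[-0.75,-1.6,0,0,0,0,0]]]'; python3 -m handwheel '[[[-0.75,-0.1,0,0,0,0,0],[-0.75,-0.2,0,0,0,0,0],[-0.75,-0.2,0,0,0,0,0]]]'
```

```text
time_s: 6.4
eef_pos: [0.5077, 0.0624, 0.0068]
eef_rot: [0.0, 0.629, 0.778, -0.0]
wrist_force: [0.0, -0.6, 0.4]
opening: 0.122
grasp_force: 0.0
time_s: 6.78
eef_pos: [0.508, 0.0606, 0.0068]
eef_rot: [0.0, 0.629, 0.778, 0.0]
wrist_force: [-0.0, 0.9, 0.1]
opening: 0.12
grasp_force: 0.4
```

```bash
for i in 1; do python3 -m handwheel '[[[-0.75,-0.1,0,0,0,0,0],[-0.75,-0.1,0,0,0,0,0]]]'; done; python3 -m handwheel '[[[-0.75,-0.1,0,0,0,0,0],[-0.75,-0.1,0,0,0,0,0]]]'; python3 -m handwheel '[[[-0.75,-0.1,0,0,0,0,0],[-0.75,-0.1,0,0,0,0,0]]]'
```

```text
time_s: 7.02
eef_pos: [0.5083, 0.0597, 0.0068]
eef_rot: [0.0, 0.629, 0.778, 0.0]
wrist_force: [-0.5, 0.8, 0.2]
opening: 0.125
grasp_force: 0.6
time_s: 7.28
eef_pos: [0.5085, 0.0587, 0.0068]
eef_rot: [0.0, 0.629, 0.778, 0.0]
wrist_force: [0.4, 1.0, -0.3]
opening: 0.123
grasp_force: 0.6
time_s: 7.52
eef_pos: [0.5087, 0.0577, 0.0068]
eef_rot: [0.0, 0.629, 0.778, 0.0]
wrist_force: [-0.4, 0.8, 1.1]
opening: 0.122
grasp_force: 0.8
```

```bash
python3 -m handwheel '[[[-0.75,-0.1,0,0,0,0,0],[-0.75,-0.1,0,0,0,0,0]]]'|grep -E 'pos|force'; python3 -m handwheel '[[[-0.75,-0.1,0,0,0,0,0],[-0.75,-0.1,0,0,0,0,0]]]'|grep -E 'pos|force';
```

```text
eef_pos: [0.5088, 0.057, 0.0068]
wrist_force: [-1.7, 3.2, 1.8]
grasp_force: 2.0
eef_pos: [0.5088, 0.0564, 0.0068]
wrist_force: [-0.9, 5.7, 2.9]
grasp_force: 3.1
```

```bash
python3 - <<'E'
from h import *
p=np.load('pose0.npy'); k=p[3:]; c=snap('top'); s=snap('side')
cv2.imwrite('pics/side4.png',cv2.resize(s['frame'][190:290,310:420],None,fx=5,fy=5,interpolation=cv2.INTER_CUBIC))
sf=pose(k,[-.082,.057,0])[0]; st=status.get_obs()
a=np.radians(-77.8); print(R2(a).T@(sf[:2]-st['eef_pos'][:2])*1000)
print(fitc(c,[(360.5,178),(398.2,170.2),(348,126.2)])[0]-k)
E
```

```text
[84.54679277 -0.23902932]
[nan nan nan]h.py:39: RuntimeWarning: invalid value encountered in scalar divide
  yy,xx=np.mgrid[b-7:b+8,a-7:a+8]; w=w*(np.hypot(xx-u,yy-v)<6.5); L.append(((xx*w).sum()/w.sum(),(yy*w).sum()/w.sum()))
```

View pics/side4.png

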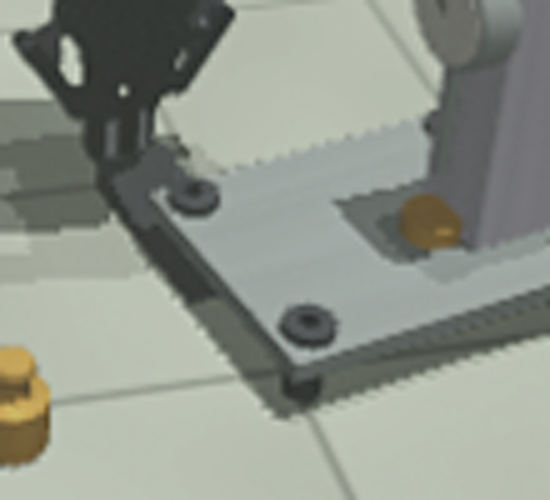

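The force jumped from 0.8 to 5.7 N at about the expected place, and in the picture the wedge sits deep under the corner screw (193,197), so it is jamming. One more small nudge.

```bash
python3 -m handwheel '[[[-0.75,-0.07,0,0,0,0,0],[-0.75,-0.07,0,0,0,0,0],[-0.75,-0.07,0,0,0,0,0]]]'|grep -E 'pos|force'
```

```text
eef_pos: [0.5089, 0.0561, 0.0068]
wrist_force: [-0.5, 7.6, 3.5]
grasp_force: 4.0
```

Jammed at 7.6 N with almost no further motion. Backing off and rising.

```bash
python3 -m handwheel '[[[-0.75,0.5,0,0,0,0,0],[-0.75,2,0,0,0,0,0],[-0.75,3.5,0,0,0,0,0],[-1,3.5,0,-4,0,0,0],[-1,3.5,0,-9,0,0,0],[-1,3.5,0,-14,0,0,0],[-1,7,0,-18,0,0,0],[-1,12,0,-18,0,0,0],[-1,12,0,-18,0,0,0]]]'
python3 - <<'E'
from h import *
p=np.load('pose0.npy'); k0=p[3:]; c=snap('top'); s=snap('side')
k,L,res=fitc(c,[(360.5,178),(398.2,170.2),(348,126.2)]); print('comp shift',k-k0,np.round(res,4).tolist())
cv2.imwrite('pics/top5.png',cv2.resize(c['frame'][100:220,290:420],None,fx=4,fy=4,interpolation=cv2.INTER_CUBIC))
pp=pose(k,[-.082,.057,.045])[0]; print('press',pp)
W=cloud(c); m=[np.round(W[int(v)-1:int(v)+2,int(u)-1:int(u)+2,2].mean(),4) for u,v in L]; print('screw z',m)
move([pp[0],pp[1],.065],102.2)
E
```

```text
time_s: 9.62
eef_pos: [0.4829, 0.1757, 0.1873]
eef_rot: [0.0, 0.627, 0.779, 0.001]
wrist_force: [-0.3, 0.1, -0.4]
opening: 0.002
grasp_force: 0.0
comp shift [ 9.90875064e-05 -4.22106406e-05  4.22997791e-04] [[0.0007, -0.0003], [-0.0002, 0.0003], [-0.0005, -0.0]]
press [ 0.5265769  -0.02641134  0.045     ]
screw z [np.float64(0.0442), np.float64(0.0439), np.float64(0.0447)]
pos [0.4833 0.1732 0.1865] t 9.725 F [-0.5 -0.1 -0.6] | shift cm [-20.42  -0.    12.16] turn [-0.03  0.03  0.04]
```

View pics/top5.png

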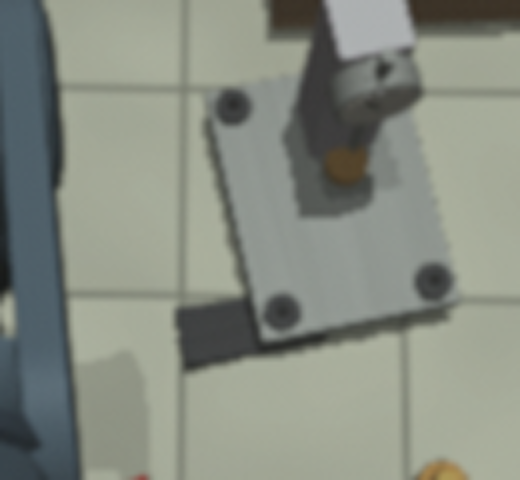

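The comparator hasn't moved, and the wedge at crop (215,330) lies under the corner beneath screw head (283,312). Next I'll go above the press point.

```bash
python3 -m handwheel '[[[-1,-5,0,0,0,0,0],[-1,-10,0,2,0,0,0],[-1,-15,0,4,0,0,0],[-1,-19,0,7,0,0,0],[-1,-20.4,0,10,0,0,0],[-1,-20.4,0,12,0,0,0],[-1,-20.4,0,12.2,0,0,0],[-1,-20.4,0,12.2,0,0,0],[-1,-20.4,0,12.2,0,0,0]]]'
python3 - <<'E'
from h import *
k=np.load('pose0.npy')[3:]; pp=pose(k,[-.082,.057,.045])[0]; move([pp[0],pp[1],.045],102.2)
s=snap('side'); cv2.imwrite('pics/side6.png',cv2.resize(s['frame'][160:290,310:450],None,fx=4,fy=4,interpolation=cv2.INTER_CUBIC))
E
```

```text
time_s: 10.85
eef_pos: [0.5276, -0.0272, 0.0659]
eef_rot: [0.001, 0.628, 0.778, 0.0]
wrist_force: [0.1, -0.4, 0.6]
opening: 0.003
grasp_force: 0.0
pos [ 0.5276 -0.0272  0.0659] t 10.85 F [ 0.1 -0.4  0.6] | shift cm [ 0.11 -0.09  2.09] turn [ 0.09  0.05 -0.07]
```

View pics/side6.png

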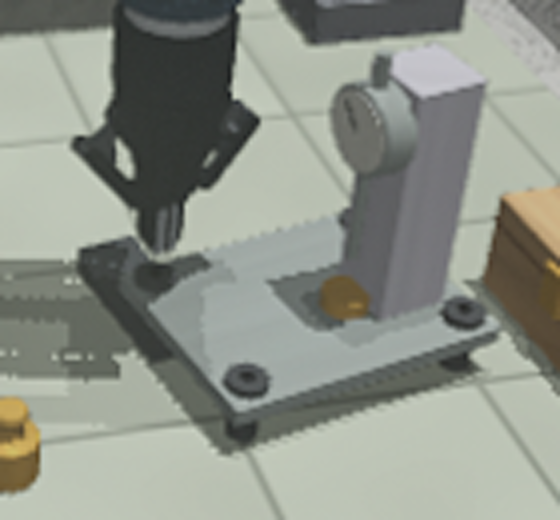

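The shut fingertips at (162,245) are above the screw head (155,275), and the wedge shows at the left (100,260). Pressing down slowly.

```bash
python3 -m handwheel '[[[-1,0,0,0.8,0,0,0],[-1,0,0,1.5,0,0,0],[-1,0,0,1.8,0,0,0],[-1,0,0,1.9,0,0,0],[-1,0,0,1.9,0,0,0]]]'|grep -E 'pos|force'; python3 -m handwheel '[[[-1,0,0,0.1,0,0,0],[-1,0,0,0.1,0,0,0]]]'|grep -E 'pos|force'; python3 -m handwheel '[[[-1,0,0,0.1,0,0,0],[-1,0,0,0.1,0,0,0]]]'|grep -E 'pos|force'
```

```text
eef_pos: [0.5269, -0.027, 0.0458]
wrist_force: [-0.0, -0.6, 0.8]
grasp_force: 0.0
eef_pos: [0.5271, -0.0271, 0.0451]
wrist_force: [-0.5, 0.0, 1.3]
grasp_force: 0.8
eef_pos: [0.5271, -0.0271, 0.045]
wrist_force: [-4.5, 1.1, 10.8]
grasp_force: 5.5
```

```bash
python3 -m handwheel '[[[-1,0,0,0.02,0,0,0],[-1,0,0,0.02,0,0,0],[-1,0,0,0.02,0,0,0],[-1,0,0,0.02,0,0,0],[-1,0,0,0.02,0,0,0]]]'|grep -E 'pos|force'; python3 -m handwheel '[[[-1,0,0,-0.5,0,0,0],[-1,0,0,-3,0,0,0],[-1,0,0,-8,0,0,0],[-1,4,0,-14,0,0,0],[-1,10,0,-16,0,0,0],[-1,16,0,-16,0,0,0],[-1,21,0,-16,0,0,0],[-1,21,0,-16,0,0,0],[-1,21,0,-16,0,0,0]]]'|grep -E 'pos|force|time'
python3 - <<'E'
from h import *
p=np.load('pose0.npy'); k0=p[3:]; c=snap('top'); s=snap('side')
k,L,res=fitc(c,[(360.5,178),(398.2,170.2),(348,126.2)]); print('comp shift',k-k0)
W=cloud(c); print([np.round(W[int(v)-1:int(v)+2,int(u)-1:int(u)+2,2].mean(),4) for u,v in L])
g=c['frame'].astype(int); sub=np.s_[165:200,325:362]
m=np.zeros(g.shape[:2],bool); m[sub]=(g[sub].sum(2)<240)&(W[sub][...,2]<.03)&(W[sub][...,2]>.009)
P=W[m]; r=cv2.minAreaRect((P[:,:2]*1000).astype(np.float32)); print(r,len(P))
cv2.imwrite('pics/end.png',cv2.resize(c['frame'][100:220,290:420],None,fx=4,fy=4,interpolation=cv2.INTER_CUBIC))
E
```

```text
eef_pos: [0.5271, -0.0271, 0.0449]
wrist_force: [-4.0, 0.4, 12.5]
grasp_force: 6.2
time_s: 13.78
eef_pos: [0.4827, 0.1781, 0.2035]
wrist_force: [-0.0, -0.6, -0.7]
grasp_force: 0.0
comp shift [ 8.11922666e-05 -3.11100717e-05  1.28079606e-04]
[np.float64(0.0449), np.float64(0.046), np.float64(0.0442)]
((521.0868530273438, 10.131832122802734), (43.57763671875, 75.61137390136719), 13.073331832885742) 259
```

View pics/end.png

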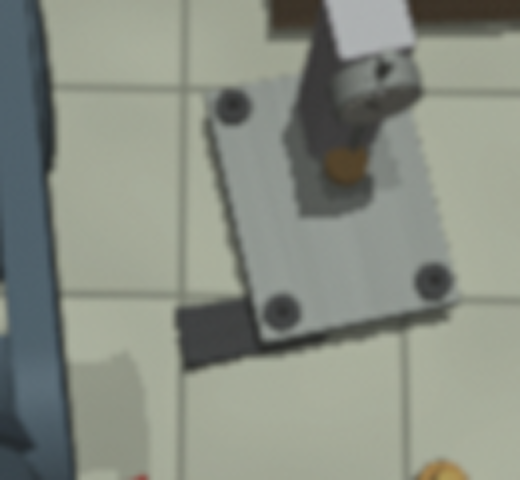

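The final picture matches the one before pressing: wedge at (215,330) under screw head (283,312), comparator unmoved and level, foot about 3 mm off the wedge's centre line. The press held 12.5 N without any sinking, so I'm handing in.

```bash
python3 -c "
from bench import ctrl; print(ctrl.hand_in())"
```

```text
the job is handed in; nothing more can be done
None
```

I pushed the wedge snug under the short foot, where it jammed at about 7.6 N, then pressed the screw head with about 12 N and it did not rock; the hand is clear, the comparator has not measurably moved, and the job is handed in (no verdict was shown).

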